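# Set the line laser in its sighting cradle and switch it on

## Task

Take the line laser out of the slotted rack and stand it flat and straight on the floor of the wooden sighting cradle, between its two side boards, with its window facing the end that has the low lip; set it down gently and let go of it. Then press the dome key on its top just until you feel it click (the force suddenly drops), without pushing it on to the bottom, and let it spring back. Keep the laser upright throughout, do not press the key hard at any time, and leave the battery pack, the jar and the timber block where they are.

Things in the scene. Friction and masses are not known exactly. Their poses are not given: they have to be found in the camera images.
- laser_center (a point): Centre of the line laser, half-way up: an upright grey plastic box 60 (its x, front to back) x 54 (its y) x 105 mm tall (z), about 0.5 kg, with a black window panel on its front (+x) face and a black rubber dome key in the middle of its top. It starts standing in one of the two slots of the rack, in either one, front and back faces towards the slot's walls. Axes are the laser's own.
- laser_window (a point): Middle of the window on the laser's front face: 31 mm ahead (+x) of its centre and 19.5 mm above it.
- key_top (a point): Middle of the top of the dome key, 63.5 mm above the laser's centre when at rest. The key is a black truncated cone, 46 mm across at its foot and 18 mm at its flat top, 11 mm high, too sloping to pinch. It moves along the laser's z.
- key (a joint): How far the dome key is pushed down, m: 0 at rest, 0.007 at the bottom. Its resistance rises from about 2.8 N to a peak of about 5.5 N at 1.7 mm, falls (the click) to 4.8 N at 2.6 mm, 3.8 N at 3.2 mm and about 1.3 N at 5 mm, then rises again, 2.6 N at 6.2 mm, to a hard stop at 7 mm. It springs back when let go. Clicked is anything past 2.6 mm; past 6.2 mm is pushed to the bottom.
- rack: Wooden rack fixed on the bench, origin at the middle of its underside: floor 194 (x) x 90 (y) x 10 mm thick, three upright plywood walls 8 mm thick and 84 mm long in y at x = -88, 0 and +88 mm, tops 117 mm above the bench (2 mm above the laser's housing, 9 mm below the key top). The two slots, centred at x = -44 and +44 mm, are 80 mm wide in x and open at both y ends: fingers fit only at the laser's y sides there (10 mm gaps at its front and back).
- cradle: Wooden sighting cradle fixed on the bench, origin at the middle of its underside: floor 150 (x) x 90 (y) x 10 mm thick; two plywood side boards 8 mm thick and 130 mm long in x, 74 mm apart inside, tops 117 mm above the bench. At its -x end a stop rises 40 mm above the floor, at its +x end a low lip rises 12 mm (both 8 mm thick, centred at x = -71 and +71 mm, 134 mm apart inside). There are only 10 mm beside a centred laser, so there fingers fit only at its front and back.
- cradle_front (a point): Middle of the cradle's low-lip end: 71 mm along the cradle's +x and 22 mm above its underside (the lip's top).
- battery_center (a point): Bystander: centre of a grey and black tool battery pack 60 x 52 x 92 mm, 0.6 kg, with no key on its top (a 44 x 40 mm black block with two metal strips), standing in the rack's other slot.
- jar_center (a point): Bystander: centre of a glass jar with a steel cap, 76 mm across and 95 mm tall, standing on the bench between rack and cradle.
- block_center (a point): Bystander: centre of a timber block 60 (x) x 150 (y) x 45 mm (z) lying on the bench between rack and cradle.

How it is judged:
By the outcome, as a careful person would: the job done as asked, in the order asked, and still so for the second after the job is handed in, with the robot touching nothing.
It also fails if it takes over 72 s, if anything falls off the work surface, if the arm or the gripper's body presses on something with over 40 N, if the wrist force passes 120 N, or if a joint passes its speed limit or range.

## Robot

A 6-joint arm with a two-finger parallel gripper is mounted at the origin on the work surface. World frame = base frame: x ahead of the robot, y to its left, z up, the work surface at z = 0. Lengths are in mm, angles in rad, forces in N, time in s.
With the tool pointing down it reaches from about 300 to 750 mm from the base axis. Payload 8.5 kg.
Tool frame: the origin (TCP) lies at the very end of the fingers, on their centre line; the grasp point (between the pads) lies 19 mm behind it; z points along the fingers, y is the line along which they close (so a half turn about z gives the same grasp; the last joint's range is limited). The gripper opens to 88 mm and grips with 3 to 60 N. Pads are 18 mm wide; open, the fingers measure 123 mm over their backs; the gripper's body (75 mm by 187 mm) begins 45 mm behind the grasp point.
Start: joints at [0.943, 0.381, 1.297, -0, 1.464, -0.215], TCP at [220.636, 503.786, 238.748] pointing down, gripper open.
Joint ranges: [-3.11, 3.11], [-0.89, 2.33], [0.22, 2.48], [-1.42, 4.56], [0.17, 2.85], [-2.88, 2.88]. Speed limits (rad/s): [2.39, 2.39, 3.14, 3.14, 3.14, 3.14].

## Interface

Orientations are given as [roll, pitch, yaw] about the fixed x, y, z axes, in that order (R = Rz(yaw) Ry(pitch) Rx(roll)).
In Python, from rig import status, imaging, manip, nets gives the robot as it stands.
- The arm moves only by the tool servo_tool, never from a script. Its argument "deltas" is a list of rows, each a list of 7 numbers: the turn, a rotation vector about the world's x, y, z in degrees, then the shift along the world's x, y, z in m, then the finger opening in m, from 0 to 0.0881. In form: [[wx, wy, wz, tx, ty, tz, claw], ...]. A call has 1 to 8 rows; each row shifts and turns the commanded pose from where the row before left it; what a row does not reach is not made up. A row lasts 1/10 s, in which the tool goes at most 50 mm and 8.59 degrees, less where a joint would pass 70% of its speed; a pose out of reach is approached as far as the arm can. A call with a gripper value outside its range is refused whole. The fingers move at their own pace and stop on an object; "newtons" is the grip in N (left out, the last holds). Time passes only in rows, so rows that do not move let the fingers close. It gives the time, the measured TCP pose, the force, the opening and the grip force at its end, in the units of the state.
- status.state(): the state, without advancing time (a new reading comes with each control period).
- imaging.read_camera(name): name is "side" or "top" or "wrist"; returns a dict with "image" (480x640x3 uint8, red, green, blue), "range_z" (480x640 float32, mm along the optical axis (not along the pixel's ray), 0 where there is no reading), "K" (3x3 intrinsics, pixels), "T" (4x4, takes a point from camera to world coordinates). Camera axes: x right, y up, looking along -z (the intrinsics and any distortion apply to the point x, -y, -z); pixel columns grow to the right and rows downward; lengths in mm; the calibration is good to about 2 mm. A picture is of the moment at which its call begins.
- manip.sign_off(): hands the job in; it is judged then, once.
Trained networks look in the newest picture that a camera, given by its name, has taken for a name from the list of things; names that differ only in an ending like _2 or _b are one class to them, and where a whole thing is asked for, a point or a joint stands for the part that bears it (a point fixed in the world has none). Each returns a list of dicts, best first, with "conf" (0 to 1); they miss things now and then, are a little off and sometimes report something else, mostly with a low value. They report only what shows in the picture. A call takes as long as a camera call.
- nets.look_for(target, camera): "at" ([column, row] in pixels, amid what is visible of it).
- nets.cut_out(target, camera): "region" (480x640 bool, what is visible of it) and "at" ([column, row] in pixels, amid what is visible of it).
- nets.spot_point(target, camera): "at" ([column, row] in pixels: a listed point, or the origin of a listed thing).
The state is a dict: "time": time; "joints": joint angles; "dq": joint speeds; "tau": joint torques, N m; "tool_pos": TCP position; "orientation": TCP orientation; "force": force on the tool from outside, world axes, zero at the start; "ft_torque": the same for the moment, N m; "width": finger opening in mm; "grasp_force": force on a finger pad.
Only numpy, scipy, OpenCV 4.12 (cv2) and the standard library are available. Lean on these libraries where they do the work, as an engineer would, in place of code of your own. Each camera call takes 0.05 s, during which the arm holds its last target. There are 200 camera calls.

## Working session

There is one attempt and no reset: what is moved stays moved. The work goes in short steps, Python scripts to look and compute and a tool call to move; the robot and the scene stay as the last step left them, time stands still between calls to the robot, and variables do not carry over. Pictures are saved under pics/ and viewed, at most 10 in all, crops included, and the job is handed in when it is done.

Besides the shell and the picture viewer there is one more tool, called after "Request:" as name(argument=value, ...), one argument or row to a line, values as JSON. servo_tool: Moves the arm, as the interface text tells. Its arguments: {"type":"object","properties":{"deltas":{"type":"array"},"newtons":{"type":"number"}},"required":["deltas"]}

```bash
mkdir -p pics; cat > h.py <<'E'
import numpy as np, cv2
from rig import status, imaging, manip, nets
def world(cam,u,v,z=None,d=None):
    K,T=cam["K"],cam["T"]
    u=np.asarray(u,float);v=np.asarray(v,float)
    r=np.stack([(u-K[0,2])/K[0,0],-(v-K[1,2])/K[1,1],-np.ones_like(u)],-1)
    if d is not None: return (r*np.asarray(d)[...,None])@T[:3,:3].T+T[:3,3]
    R=r@T[:3,:3].T
    return T[:3,3]+R*((z-T[2,3])/R[...,2])[...,None]
def cloud(cam):
    v,u=np.mgrid[:480,:640]
    return world(cam,u,v,d=cam["range_z"])
E
python3 - <<'E'
from h import *
ims=[]
for c in ("top","side"):
    cam=imaging.read_camera(c); ims.append(cam["image"])
    cv2.imwrite(f"pics/{c}0.png",cam["image"][...,::-1])
    P=cloud(cam)
    for n in ("laser_center","laser_window","key_top","rack","cradle","cradle_front","battery_center","jar_center","block_center"):
        for r in nets.spot_point(n,c)[:2]:
            u,v=r["at"]; print(c,n,round(r["conf"],2),np.round([u,v]),np.round(P[int(v),int(u)]))
E
```

```text
top laser_center 0.77 [132. 304.] [454. 276. 122.]
top laser_window 0.73 [124. 283.] [491. 324.  19.]
top key_top 0.95 [121. 304.] [456. 290. 127.]
top rack 0.72 [141. 276.] [502. 281.  65.]
top cradle 0.71 [442. 249.] [ 556. -249.   11.]
top cradle 0.62 [125. 284.] [488. 291. 111.]
top cradle_front 0.97 [470. 217.] [ 619. -303.    1.]
top battery_center 0.64 [122. 251.] [540. 299. 105.]
top jar_center 0.93 [316. 165.] [691. -16.  96.]
top block_center 0.59 [333. 348.] [380. -50.  44.]
top block_center 0.29 [314. 160.] [697. -11.  99.]
side laser_center 0.79 [260. 155.] [464. 263.  97.]
side laser_center 0.68 [363. 395.] [ 619. -295.    9.]
side laser_window 0.9 [268. 149.] [484. 269. 108.]
side key_top 0.74 [258. 142.] [461. 277. 125.]
side cradle 0.94 [326. 382.] [ 552. -310.  115.]
side cradle 0.63 [386. 252.] [698. -47.  93.]
side cradle_front 0.66 [362. 395.] [ 616. -298.   21.]
side battery_center 0.88 [291. 151.] [535. 293.  76.]
side jar_center 0.72 [386. 253.] [699. -48.  91.]
side block_center 0.93 [227. 289.] [384. -68.  46.]
```

View pics/top0.png

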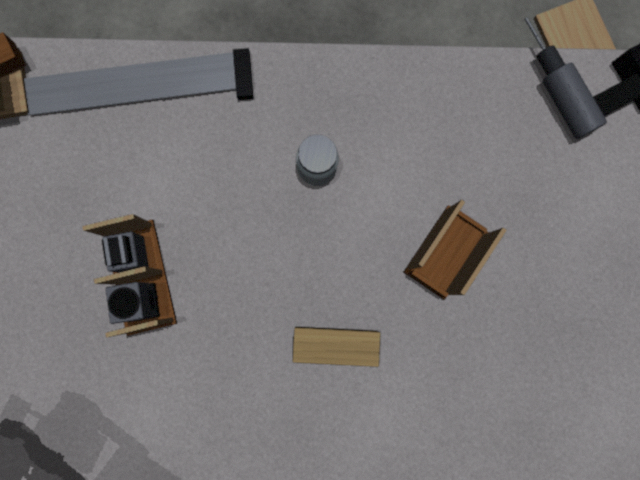

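View pics/side0.png

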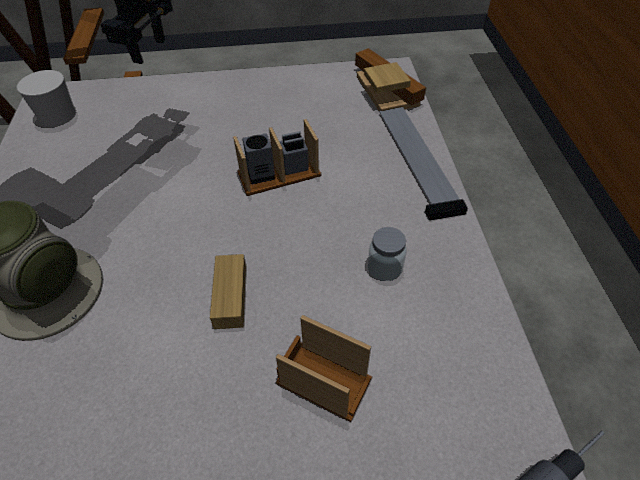

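The laser (round dome key) is in the rack's near slot at top pixel (124,302), with the battery at (122,251). The cradle's lip end is at top (470,217) and side (362,395). Next I fit the geometry.

```bash
python3 - <<'E'
from h import *
cam=imaging.read_camera("top"); P=cloud(cam); z=P[...,2]
def sel(c,r,z0,z1): 
    return P[(np.hypot(P[...,0]-c[0],P[...,1]-c[1])<r)&(z>z0)&(z<z1)&(cam["range_z"]>0)]
for n,c in (("rack",(500,290)),("cradle",(570,-250))):
    for a,b in ((112,122),(5,14)):
        q=sel(c,140,a,b); print(n,a,len(q),[np.round(x,2) for x in cv2.minAreaRect(q[:,:2].astype(np.float32))], np.median(q[:,2]))
q=sel((456,288),25,120,130); print("key",len(q),q.mean(0))
cv2.imwrite("pics/c.png",cv2.resize(np.hstack([cam["image"][200:350,80:200],cam["image"][190:340,390:510]]),None,fx=3.3,fy=3.3,interpolation=cv2.INTER_CUBIC)[...,::-1])
T=imaging.read_camera("wrist"); print(np.round(T["T"],2)); print(status.state())
E
```

```text
rack 112 1804 [array([501.68, 298.37]), array([184.25,  84.73]), np.float64(14.26)] 116.86973699320987
rack 5 1722 [array([492.29, 283.62]), array([242.06, 265.74]), np.float64(21.99)] 10.145362625078349
cradle 112 845 [array([ 552.39, -256.4 ]), array([ 90.99, 129.83]), np.float64(56.07)] 117.42364241344819
cradle 5 2461 [array([ 570.44, -246.31]), array([254.71, 269.07]), np.float64(61.17)] 10.446196094593688
key 369 [456.94804742 289.31326769 124.05314876]
[[ 4.0000e-01 -8.8000e-01 -2.6000e-01  1.5432e+02]
 [ 9.2000e-01  3.9000e-01  1.1000e-01  5.3289e+02]
 [ 0.0000e+00 -2.8000e-01  9.6000e-01  3.8602e+02]
 [ 0.0000e+00  0.0000e+00  0.0000e+00  1.0000e+00]]
{'time': 1.1, 'joints': array([ 9.42693465e-01,  3.80594544e-01,  1.29743732e+00,  2.68403316e-05,
        1.46360628e+00, -2.15307733e-01]), 'dq': array([ 0.00079146, -0.00054102,  0.00052167,  0.00191044,  0.00228158,
       -0.000419  ]), 'tau': array([ 6.17730711e-05, -4.37792158e+01, -2.24731529e+01,  7.14467838e-02,
        3.13446578e-02, -9.84017049e-06]), 'tool_pos': array([220.62428502, 503.7746996 , 238.73872897]), 'orientation': array([-3.14155392e+00, -3.57868573e-05,  2.72879465e+00]), 'force': array([ 0.40345582, -0.37836836,  0.22752205]), 'ft_torque': array([ 0.02934049, -0.0394308 , -0.0510389 ]), 'grasp_force': 0.0, 'width': 87.9796133602323}
```

View pics/c.png

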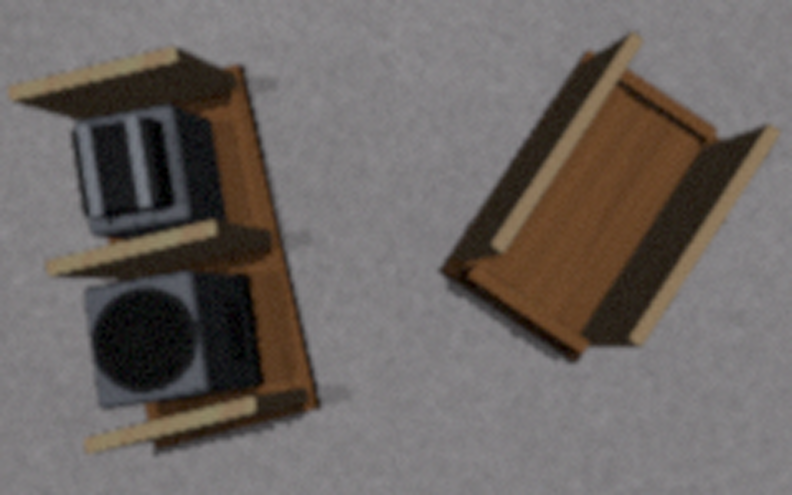

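The crop shows the rack yawed about 14° with the laser aligned in the near slot. The cradle's tall stop is at the lower-left and its lip at the upper-right, so the cradle yaw is about −34°. Moving above the laser.

Request:
servo_tool(
  deltas=[
    [0,0,4.74,0.0296,-0.0268,0,0.088],
    [0,0,4.74,0.0296,-0.0268,0,0.088],
    [0,0,4.74,0.0296,-0.0268,0,0.088],
    [0,0,4.74,0.0296,-0.0268,0,0.088],
    [0,0,4.74,0.0296,-0.0268,0,0.088],
    [0,0,4.74,0.0296,-0.0268,0,0.088],
    [0,0,4.74,0.0296,-0.0268,0,0.088],
    [0,0,4.74,0.0296,-0.0268,0,0.088],
  ],
)

```text
time: 1.9
tool_pos: [458.5, 288.1, 238.8]
orientation: [3.142, 0.0, -2.889]
force: [-1.0, 0.8, 0.3]
width: 88.3
grasp_force: 0.0
```

```bash
python3 - <<'E'
from h import *
s=status.state(); print(s["tool_pos"],s["orientation"],s["joints"],s["force"])
cam=imaging.read_camera("wrist"); P=cloud(cam); z=P[...,2]
cv2.imwrite("pics/w1.png",cam["image"][...,::-1])
ok=cam["range_z"]>0
near=np.hypot(P[...,0]-457,P[...,1]-289)<60
q=P[ok&near&(z>112.5)&(z<120)&(np.hypot(P[...,0]-457,P[...,1]-289)<48)]
k=P[ok&near&(z>124)&(z<129)]; print("keytop",len(k),k.mean(0))
L=nets.cut_out("laser_center","wrist")
if L:
    m=L[0]["region"]; print(L[0]["conf"],m.sum())
    t=P[m&ok&(z>111)&(z<130)]; print([np.round(x,2) for x in cv2.minAreaRect(t[:,:2].astype(np.float32))])
for n in("laser_window","key_top"):
    for r in nets.spot_point(n,"wrist"): print(n,r, P[int(r["at"][1]),int(r["at"][0])])
E
```

```text
[458.51407309 288.09535823 238.84152224] [ 3.14153066e+00  2.07291982e-04 -2.88924560e+00] [ 3.42240280e-01  3.65535469e-01  1.32093469e+00  4.34246073e-05
  1.45491047e+00 -1.48090812e+00] [-1.01598193  0.77246513  0.31915457]
keytop 933 [455.70220011 289.6468883  126.44871255]
0.93 5796
[array([456.13, 289.82]), array([59.67, 53.9 ]), np.float64(10.4)]
laser_window {'at': [320.2, 255.8], 'conf': 0.97} [476.29947069 291.61085955 119.54674765]
key_top {'at': [324.2, 236.8], 'conf': 0.85} [458.52433075 290.14916866 127.58708524]
```

View pics/w1.png

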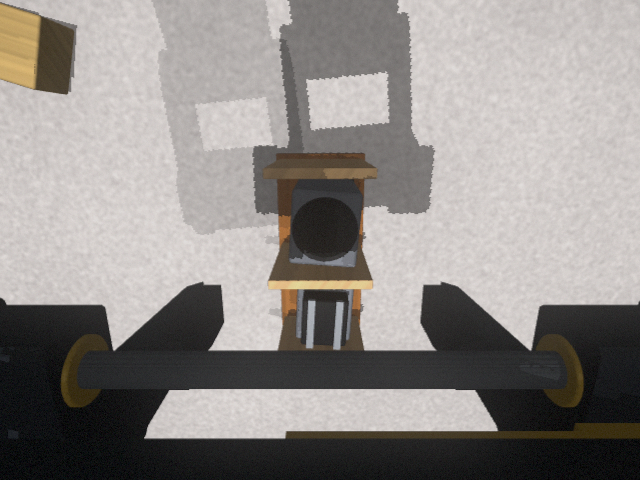

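The wrist picture shows the laser's dome at (325,229), the rack walls clear, and the battery at (325,320). The laser's centre is about (456,290) with yaw about 11°. Descending to grip it at its y sides.

Request:
servo_tool(
  deltas=[
    [0,0,-1,-0.001,0.001,-0.035,0.088],
    [0,0,-1,-0.001,0.0005,-0.035,0.088],
    [0,0,-0.8,0,0,-0.035,0.088],
    [0,0,0,0,0,-0.03,0.088],
    [0,0,0,0,0,-0.02,0.088],
    [0,0,0,0,0,-0.009,0.088],
    [0,0,0,0,0,0,0.088],
  ],
  newtons=20,
)

```text
time: 2.8
tool_pos: [454.5, 291.5, 74.3]
orientation: [-3.141, -0.002, -2.941]
force: [-0.6, -0.6, -0.1]
width: 87.9
grasp_force: 0.0
```

Request:
servo_tool(
  deltas=[
    [0,0,0,0,0,0,0.045],
    [0,0,0,0,0,0,0.045],
    [0,0,0,0,0,0,0.045],
    [0,0,0,0,0,0,0.045],
    [0,0,0,0,0,0,0.045],
    [0,0,0,0,0,0,0.045],
  ],
  newtons=20,
)

```text
time: 3.4
tool_pos: [455.7, 290.7, 75.2]
orientation: [-3.141, 0.001, -2.941]
force: [-0.5, -2.3, 4.8]
width: 53.8
grasp_force: 19.9
```

Request:
servo_tool(
  deltas=[
    [0,0,0,0,0,0.008,0.045],
    [0,0,0,0,0,0.02,0.045],
    [0,0,0,0,0,0.025,0.045],
    [0,0,0,0,0,0.03,0.045],
    [0,0,0,0,0,0.03,0.045],
    [0,0,0,0,0,0.025,0.045],
    [0,0,0,0,0,0.012,0.045],
    [0,0,0,0,0,0,0.045],
  ],
  newtons=25,
)

```text
time: 4.2
tool_pos: [455.4, 291.1, 225.9]
orientation: [3.141, 0.002, -2.941]
force: [0.3, -0.0, -6.5]
width: 53.9
grasp_force: 24.9
```

```bash
python3 - <<'E'
from h import *
cam=imaging.read_camera("side"); P=cloud(cam)
for n in("laser_window","key_top","laser_center"):
    for r in nets.spot_point(n,"side")[:2]: print(n,r, P[int(r["at"][1]),int(r["at"][0])])
i=cam["image"][20:220,150:400]
cv2.imwrite("pics/s2.png",cv2.resize(i,None,fx=3,fy=3,interpolation=cv2.INTER_CUBIC)[...,::-1])
E
```

```text
laser_center {'at': [250.2, 101.4], 'conf': 0.73} [459.99361705 246.69022961 256.14566782]
```

View pics/s2.png

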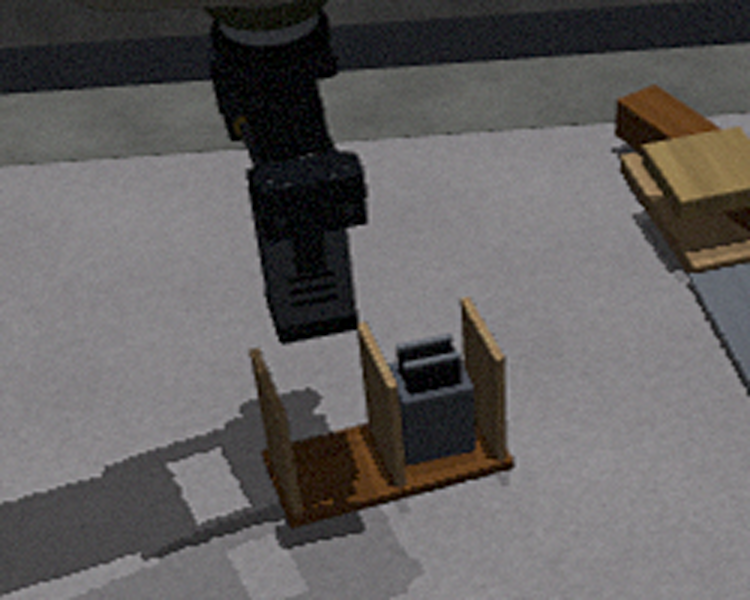

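The laser is held upright and clear of the rack, but its window isn't visible from this side. I'm carrying it to free bench and turning it so the side camera can see that face.

Request:
servo_tool(
  deltas=[
    [0,0,-4,0.0055,-0.016,0,0.045],
    [0,0,-8,0.0115,-0.031,0,0.045],
    [0,0,-8,0.0115,-0.031,0,0.045],
    [0,0,-8,0.0115,-0.031,0,0.045],
    [0,0,-8,0.0115,-0.031,0,0.045],
    [0,0,-8,0.0115,-0.031,0,0.045],
    [0,0,-8,0.0115,-0.031,0,0.045],
    [0,0,-8,0.0105,-0.029,0,0.045],
  ],
)

```text
time: 5.2
tool_pos: [540.5, 58.5, 223.6]
orientation: [-3.14, -0.002, 2.288]
force: [0.1, -0.2, -6.1]
width: 53.5
grasp_force: 24.8
```

```bash
python3 - <<'E'
from h import *
s=status.state(); print(s["tool_pos"],s["orientation"],s["force"])
cam=imaging.read_camera("side"); P=cloud(cam)
for n in("laser_window","key_top","laser_center"):
    for r in nets.spot_point(n,"side")[:2]: print(n,r, P[int(r["at"][1]),int(r["at"][0])])
i=cam["image"][60:260,200:450]
cv2.imwrite("pics/s3.png",cv2.resize(i,None,fx=3,fy=3,interpolation=cv2.INTER_CUBIC)[...,::-1])
E
```

```text
[540.47758372  58.46394738 223.63399249] [-3.14016381e+00 -1.64240125e-03  2.28848261e+00] [ 0.10667347 -0.1617607  -6.14173926]
laser_window {'at': [308.6, 175.0], 'conf': 0.71} [559.02045466  30.842732   238.68513072]
key_top {'at': [299.8, 151.3], 'conf': 0.61} [545.08012221  27.08866948 299.66162886]
key_top {'at': [230.1, 290.6], 'conf': 0.34} [389.37844004 -70.44357256  44.78086189]
laser_center {'at': [298.1, 176.1], 'conf': 0.7} [540.37236908  19.24653797 249.18635341]
```

View pics/s3.png

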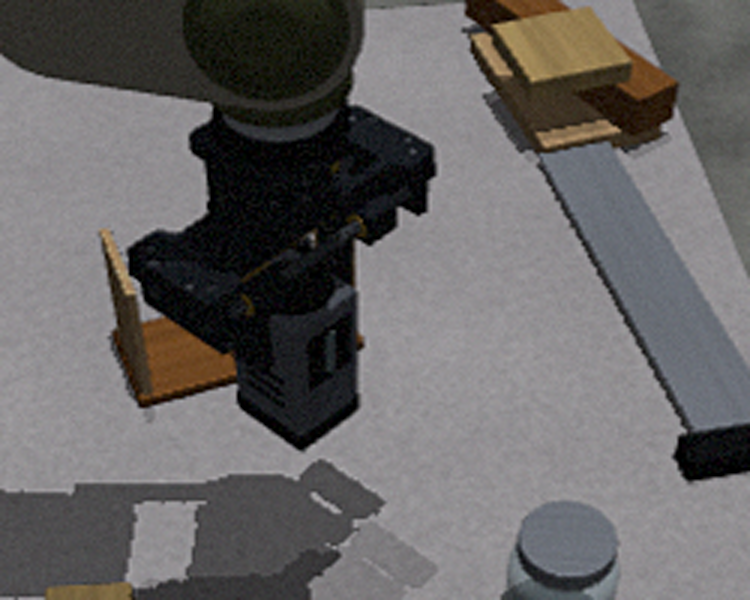

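The window shows on the face away from the wrist camera at crop (330,345), so the laser's yaw is the tool yaw minus 180°, about −49°. Lowering it to the bench.

Request:
servo_tool(
  deltas=[
    [0,0,0,0,0,-0.03,0.045],
    [0,0,0,0,0,-0.035,0.045],
    [0,0,0,0,0,-0.035,0.045],
    [0,0,0,0,0,-0.03,0.045],
    [0,0,0,0,0,-0.015,0.045],
    [0,0,0,0,0,-0.006,0.045],
    [0,0,0,0,0,0,0.045],
  ],
)

```text
time: 6.1
tool_pos: [540.1, 60.6, 73.3]
orientation: [-3.141, -0.001, 2.296]
force: [0.6, -0.6, -6.3]
width: 53.9
grasp_force: 24.9
```

Request:
servo_tool(
  deltas=[
    [0,0,0,0,0,-0.0015,0.045],
    [0,0,0,0,0,-0.0015,0.045],
    [0,0,0,0,0,-0.0015,0.045],
    [0,0,0,0,0,0,0.045],
  ],
)

```text
time: 6.5
tool_pos: [540.5, 59.9, 69.5]
orientation: [3.141, 0.0, 2.295]
force: [0.8, -0.4, -6.7]
width: 54.1
grasp_force: 24.9
```

Request:
servo_tool(
  deltas=[
    [0,0,0,0,0,-0.001,0.045],
    [0,0,0,0,0,-0.001,0.045],
    [0,0,0,0,0,-0.001,0.045],
    [0,0,0,0,0,0,0.045],
  ],
)

```text
time: 6.9
tool_pos: [540.3, 59.9, 66.1]
orientation: [-3.141, -0.0, 2.295]
force: [0.6, 0.1, -6.3]
width: 53.9
grasp_force: 24.9
```

Request:
servo_tool(
  deltas=[
    [0,0,0,0,0,-0.0007,0.045],
    [0,0,0,0,0,-0.0007,0.045],
    [0,0,0,0,0,0,0.045],
  ],
)

```text
time: 7.2
tool_pos: [540.7, 59.7, 65.3]
orientation: [3.141, 0.001, 2.295]
force: [-0.7, -1.4, -0.5]
width: 53.7
grasp_force: 24.9
```

Request:
servo_tool(
  deltas=[
    [0,0,0,0,0,0,0.088],
    [0,0,0,0,0,0,0.088],
    [0,0,0,0,0,0,0.088],
    [0,0,0,0,0,0,0.088],
    [0,0,0,0,0,0.02,0.088],
    [0,0,0,0,0,0.04,0.088],
    [0,0,0,0,0,0.045,0.088],
    [0,0,0,0,0,0.045,0.088],
  ],
)

```text
time: 8.0
tool_pos: [540.1, 60.0, 216.6]
orientation: [-3.141, -0.0, 2.295]
force: [1.3, -0.1, 1.0]
width: 88.0
grasp_force: 0.0
```

Request:
servo_tool(
  deltas=[
    [0,0,-7.5,0,0,0.01,0.088],
    [0,0,-7.5,0,0,0,0.088],
    [0,0,-7.5,0,0,0,0.088],
    [0,0,-7.5,0,0,0,0.088],
    [0,0,-7.5,0,0,0,0.088],
    [0,0,-7.5,0,0,0,0.088],
    [0,0,-7.5,0,0,0,0.088],
    [0,0,-7.5,0,0,0,0.088],
  ],
)

```text
time: 8.8
tool_pos: [540.4, 59.9, 224.9]
orientation: [-3.142, -0.0, 1.242]
force: [-1.6, 0.0, -0.1]
width: 88.2
grasp_force: 0.0
```

Request:
servo_tool(
  deltas=[
    [0,0,-7.5,0,0,0,0.088],
    [0,0,-7.5,0,0,0,0.088],
    [0,0,-7.5,0,0,0,0.088],
    [0,0,-7.5,0,0,0,0.088],
    [0,0,0,0,0,0,0.088],
  ],
)

```text
time: 9.3
tool_pos: [540.4, 59.9, 224.9]
orientation: [-3.142, -0.0, 0.723]
force: [-0.6, 0.7, 0.3]
width: 88.2
grasp_force: 0.0
```

```bash
python3 - <<'E'
from h import *
s=status.state(); print(s["tool_pos"],np.degrees(s["orientation"]),s["force"])
cam=imaging.read_camera("wrist"); P=cloud(cam); z=P[...,2]; ok=cam["range_z"]>0
cv2.imwrite("pics/w4.png",cam["image"][...,::-1])
near=np.hypot(P[...,0]-540,P[...,1]-60)<45
q=P[ok&near&(z>99)&(z<122)]
print([np.round(x,2) for x in cv2.minAreaRect(q[:,:2].astype(np.float32))],len(q))
k=P[ok&near&(z>114.5)&(z<119)]; print("key",len(k),k.mean(0))
h=P[ok&near&(z>101)&(z<108)]; print(np.median(h[:,2]))
for r in nets.spot_point("key_top","wrist"): print(r,P[int(r["at"][1]),int(r["at"][0])])
E
```

```text
[540.39232104  59.91137006 224.85232756] [-1.79998714e+02 -2.32254223e-03  4.14060393e+01] [-0.60371159  0.7034577   0.25539572]
[array([541.28,  58.84]), array([54.32, 60.02]), np.float64(39.81)] 5359
key 856 [541.48618158  59.23881027 116.60123251]
106.22177598126132
{'at': [323.2, 240.6], 'conf': 0.71} [538.99071747  57.89837744 117.00845298]
```

View pics/w4.png

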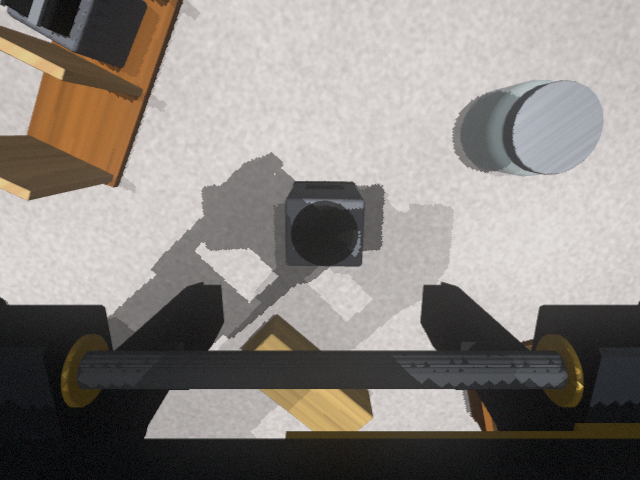

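The laser stands upright at (325,235) in the wrist picture, with the fingers now opposite its front and back faces and the jar and block clear. Regrasping.

Request:
servo_tool(
  deltas=[
    [0,0,0,0.0005,-0.0005,-0.03,0.088],
    [0,0,0,0,0,-0.04,0.088],
    [0,0,0,0,0,-0.04,0.088],
    [0,0,0,0,0,-0.03,0.088],
    [0,0,0,0,0,-0.015,0.088],
    [0,0,0,0,0,-0.005,0.088],
    [0,0,0,0,0,0,0.088],
  ],
)

```text
time: 10.1
tool_pos: [541.0, 59.4, 64.7]
orientation: [-3.141, 0.0, 0.725]
force: [0.2, -0.5, 0.7]
width: 87.5
grasp_force: 0.0
```

Request:
servo_tool(
  deltas=[
    [0,0,0,0,0,0,0.05],
    [0,0,0,0,0,0,0.05],
    [0,0,0,0,0,0,0.05],
    [0,0,0,0,0,0,0.05],
    [0,0,0,0,0,0,0.05],
  ],
  newtons=25,
)

```text
time: 10.6
tool_pos: [541.5, 59.2, 65.5]
orientation: [3.14, -0.001, 0.724]
force: [0.7, -1.4, 4.0]
width: 59.5
grasp_force: 24.9
```

Request:
servo_tool(
  deltas=[
    [0,0,0,0,0,0.01,0.05],
    [0,0,0,0,0,0.03,0.05],
    [0,0,0,0,0,0.045,0.05],
    [0,0,0,0,0,0.045,0.05],
    [0,0,0,0,0,0.03,0.05],
    [0,0,0,0,0,0.01,0.05],
    [0,0,0,0,0,0,0.05],
  ],
)

```text
time: 11.3
tool_pos: [540.7, 59.5, 235.0]
orientation: [3.141, -0.0, 0.724]
force: [-0.2, -0.4, -6.6]
width: 59.6
grasp_force: 24.9
```

Request:
servo_tool(
  deltas=[
    [0,0,1.6,0.0015,-0.02,0,0.05],
    [0,0,2,0.0015,-0.038,0,0.05],
    [0,0,2,0.0015,-0.045,0,0.05],
    [0,0,2,0.0015,-0.045,0,0.05],
    [0,0,2,0.0015,-0.045,0,0.05],
    [0,0,2,0.0015,-0.045,0,0.05],
    [0,0,2,0.0015,-0.045,0,0.05],
    [0,0,1,0.0012,-0.033,0,0.05],
  ],
)

```text
time: 12.1
tool_pos: [551.6, -258.9, 231.4]
orientation: [-3.136, 0.0, 0.978]
force: [-0.4, 0.5, -5.5]
width: 60.0
grasp_force: 24.9
```

Request:
servo_tool(
  deltas=[
    [0,0,0,0,0,0,0.05],
    [0,0,0,0,0,0,0.05],
  ],
)

```text
time: 12.3
tool_pos: [551.9, -256.5, 231.9]
orientation: [-3.136, -0.001, 0.977]
force: [0.1, -0.0, -5.9]
width: 60.0
grasp_force: 25.0
```

```bash
python3 - <<'E'
from h import *
s=status.state(); print(s["tool_pos"],np.degrees(s["orientation"]),s["force"])
cam=imaging.read_camera("wrist"); P=cloud(cam); z=P[...,2]; ok=cam["range_z"]>0
cv2.imwrite("pics/w5.png",cam["image"][...,::-1])
a=np.radians(-33.93); d=P[...,:2]-[552.4,-256.4]
X=d@[np.cos(a),np.sin(a)]; Y=d@[-np.sin(a),np.cos(a)]
t=ok&(z>113)&(z<121)&(abs(X)<75)
for s_ in(1,-1):
    m=t&(abs(Y*s_-41)<12); print(s_,m.sum())
    if m.sum()>20:
        x,y=X[m],Y[m]; print(np.percentile(x,[0,2,50,98,100]).round(1),np.percentile(y,[2,50,98]).round(1),"fit",np.polyfit(x,y,1), np.median(z[m]))
E
```

```text
[ 551.87284192 -256.5198116   231.9388717 ] [-1.79684282e+02 -3.32370989e-02  5.59891542e+01] [ 0.11811801 -0.02574818 -5.85958796]
1 2144
[-64.4 -61.6   0.7  62.2  64.9] [36.7 40.5 44.4] fit [5.43774724e-04 4.06080472e+01] 118.11816542982635
-1 0
```

View pics/w5.png

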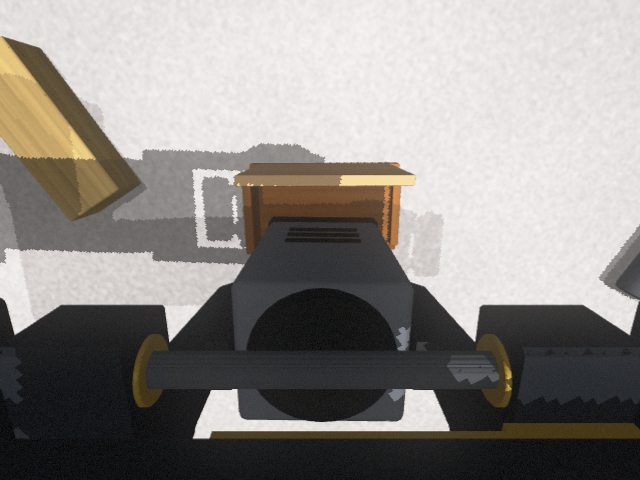

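The +y board (seen at (325,180)) lies within 0.5 mm of its expected place, and the laser is held straight above the floor, aligned. I'm correcting the 0.3° tilt and lowering it in.

Request:
servo_tool(
  deltas=[
    [-0.18,-0.26,0,0.0005,-0.0004,-0.02,0.05],
    [0,0,0,0,0,-0.022,0.05],
    [0,0,0,0,0,0,0.05],
  ],
)

```text
time: 12.65
tool_pos: [552.0, -254.6, 189.4]
orientation: [-3.139, -0.0, 0.98]
force: [-0.3, 0.3, -6.4]
width: 59.8
grasp_force: 25.0
```

Request:
servo_tool(
  deltas=[
    [0,0,0,0,0,-0.015,0.05],
    [0,0,0,0,0,-0.02,0.05],
    [0,0,0,0,0,-0.025,0.05],
    [0,0,0,0,0,-0.02,0.05],
    [0,0,0,0,0,-0.015,0.05],
    [0,0,0,0,0,-0.008,0.05],
    [0,0,0,0,0,-0.003,0.05],
    [0,0,0,0,0,0,0.05],
  ],
)

```text
time: 13.45
tool_pos: [553.4, -256.9, 87.4]
orientation: [3.135, 0.0, 0.979]
force: [-0.7, 0.7, -6.3]
width: 59.5
grasp_force: 25.0
```

Request:
servo_tool(
  deltas=[
    [0,0,0,0,0,-0.003,0.05],
    [0,0,0,0,0,-0.003,0.05],
    [0,0,0,0,0,-0.002,0.05],
    [0,0,0,0,0,0,0.05],
    [0,0,0,0,0,0,0.05],
    [0,0,0,0,0,0,0.05],
  ],
)

```text
time: 14.05
tool_pos: [553.2, -257.1, 79.0]
orientation: [3.136, 0.0, 0.979]
force: [-0.4, -0.1, -6.1]
width: 60.3
grasp_force: 25.0
```

Request:
servo_tool(
  deltas=[
    [0.18,0.26,0,-0.0005,0,-0.0006,0.05],
    [0,0,0,0,0,-0.0007,0.05],
    [0,0,0,0,0,-0.0007,0.05],
    [0,0,0,0,0,0,0.05],
  ],
)

```text
time: 14.45
tool_pos: [552.6, -257.0, 76.7]
orientation: [-3.141, -0.0, 0.978]
force: [1.0, -0.0, -7.3]
width: 60.0
grasp_force: 25.0
```

Request:
servo_tool(
  deltas=[
    [0,0,0,0,0,-0.0006,0.05],
    [0,0,0,0,0,-0.0006,0.05],
    [0,0,0,0,0,0,0.05],
  ],
)

```text
time: 14.75
tool_pos: [552.7, -257.1, 75.8]
orientation: [3.141, 0.0, 0.979]
force: [0.4, -0.9, -4.1]
width: 59.8
grasp_force: 25.0
```

Request:
servo_tool(
  deltas=[
    [0,0,0,0,0,-0.0005,0.05],
    [0,0,0,0,0,0,0.05],
  ],
)

```text
time: 14.95
tool_pos: [552.6, -257.2, 75.7]
orientation: [3.141, 0.0, 0.979]
force: [-1.9, -1.1, 1.1]
width: 59.7
grasp_force: 24.9
```

Request:
servo_tool(
  deltas=[
    [0,0,0,0,0,0,0.088],
    [0,0,0,0,0,0,0.088],
    [0,0,0,0,0,0,0.088],
    [0,0,0,0,0,0,0.088],
    [0,0,0,0,0,0.02,0.088],
    [0,0,0,0,0,0.045,0.088],
    [0,0,0,0,0,0.045,0.088],
    [0,0,0,0,0,0.04,0.088],
  ],
)

```text
time: 15.75
tool_pos: [552.7, -256.9, 227.5]
orientation: [3.14, -0.0, 0.979]
force: [0.5, -0.8, 0.6]
width: 88.0
grasp_force: 0.0
```

Request:
servo_tool(
  deltas=[
    [0,0,0,0,0,0,0],
    [0,0,0,0,0,0,0],
    [0,0,0,0,0,0,0],
    [0,0,0,0,0,0,0],
    [0,0,0,0,0,0,0],
    [0,0,0,0,0,0,0],
    [0,0,0,0,0,0,0],
    [0,0,0,0,0,0,0],
  ],
  newtons=10,
)

```text
time: 16.55
tool_pos: [552.6, -257.0, 225.0]
orientation: [-3.141, 0.0, 0.979]
force: [0.8, -0.2, -0.3]
width: 25.8
grasp_force: 0.0
```

```bash
python3 - <<'E'
from h import *
s=status.state(); print(s["tool_pos"],np.degrees(s["orientation"]),s["force"],s["width"])
cam=imaging.read_camera("wrist"); P=cloud(cam); z=P[...,2]; ok=cam["range_z"]>0
cv2.imwrite("pics/w6.png",cam["image"][...,::-1])
a=np.radians(-33.93); d=P[...,:2]-[552.4,-256.4]
X=d@[np.cos(a),np.sin(a)]; Y=d@[-np.sin(a),np.cos(a)]
m=ok&(z>110)&(z<130)&(abs(X)<38)&(abs(Y)<34)
print([np.round(x,2) for x in cv2.minAreaRect(np.stack([X[m],Y[m]],1).astype(np.float32))],m.sum())
k=ok&(z>124.5)&(z<130)&(abs(X)<20)&(abs(Y)<20); print("key",k.sum(),P[k].mean(0),X[k].mean(),Y[k].mean())
E
```

```text
[ 552.61853698 -257.00559007  225.03496025] [-1.79988659e+02  5.52497303e-04  5.60688941e+01] [ 0.79122318 -0.20215931 -0.25109518] 25.759455524874944
[array([ 0.55, -1.59]), array([53.75, 60.19]), np.float64(89.52)] 5672
key 904 [ 552.18663326 -257.70157002  126.57990521] 0.5494751840055639 -1.199035827533046
```

View pics/w6.png

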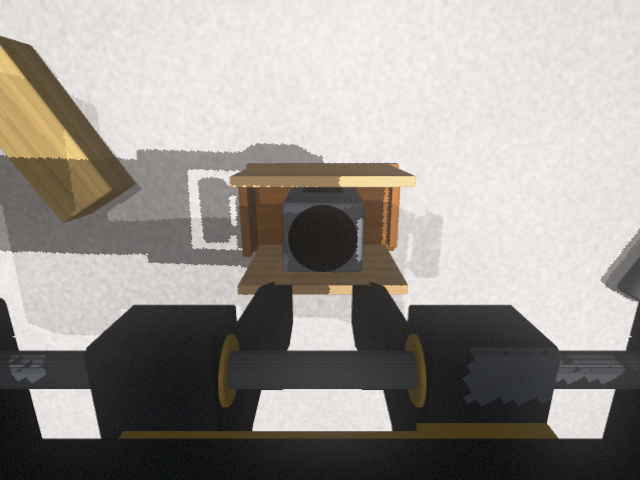

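The laser stands straight and centred in the cradle, window toward the lip (right), key at (323,237). Closing the fingers and approaching the key.

Request:
servo_tool(
  deltas=[
    [0,0,0,-0.0002,-0.0004,-0.01,0],
    [0,0,0,0,0,-0.02,0],
    [0,0,0,0,0,-0.025,0],
    [0,0,0,0,0,-0.02,0],
    [0,0,0,0,0,-0.01,0],
    [0,0,0,0,0,-0.007,0],
    [0,0,0,0,0,0,0],
    [0,0,0,0,0,0,0],
  ],
)

```text
time: 17.4
tool_pos: [552.7, -257.6, 133.8]
orientation: [3.14, 0.0, 0.979]
force: [0.2, -0.4, 0.2]
width: 0.9
grasp_force: 0.0
```

Request:
servo_tool(
  deltas=[
    [0,0,0,0,0,0,0],
    [0,0,0,0,0,0,0],
  ],
)

```text
time: 17.6
tool_pos: [552.6, -257.6, 133.8]
orientation: [3.14, 0.0, 0.979]
force: [-0.7, -0.7, 0.4]
width: 0.3
grasp_force: 0.0
```

Request:
servo_tool(
  deltas=[
    [0,0,0,0,0,-0.002,0],
    [0,0,0,0,0,-0.002,0],
    [0,0,0,0,0,-0.001,0],
    [0,0,0,0,0,0,0],
    [0,0,0,0,0,0,0],
  ],
)

```text
time: 18.1
tool_pos: [552.4, -257.4, 128.1]
orientation: [-3.142, 0.0, 0.979]
force: [-0.4, -0.1, -0.3]
width: 0.9
grasp_force: 0.0
```

Request:
servo_tool(
  deltas=[
    [0,0,0,0,0,-0.0005,0],
    [0,0,0,0,0,0,0],
    [0,0,0,0,0,0,0],
  ],
)

```text
time: 18.4
tool_pos: [552.4, -257.4, 127.7]
orientation: [3.142, -0.0, 0.979]
force: [-0.4, 0.0, 0.1]
width: 0.3
grasp_force: 0.0
```

Request:
servo_tool(
  deltas=[
    [0,0,0,0,0,-0.0005,0],
    [0,0,0,0,0,0,0],
    [0,0,0,0,0,0,0],
  ],
)

```text
time: 18.7
tool_pos: [552.4, -257.4, 127.2]
orientation: [-3.142, -0.0, 0.979]
force: [0.0, 0.1, 0.7]
width: 0.8
grasp_force: 0.0
```

Request:
servo_tool(
  deltas=[
    [0,0,0,0,0,-0.0005,0],
    [0,0,0,0,0,0,0],
    [0,0,0,0,0,0,0],
  ],
)

```text
time: 19.0
tool_pos: [552.4, -257.4, 126.6]
orientation: [-3.142, -0.0, 0.979]
force: [0.4, 0.3, -0.7]
width: 0.6
grasp_force: 0.0
```

Request:
servo_tool(
  deltas=[
    [0,0,0,0,0,-0.0005,0],
    [0,0,0,0,0,0,0],
    [0,0,0,0,0,0,0],
  ],
)

```text
time: 19.3
tool_pos: [552.5, -257.4, 126.4]
orientation: [3.141, 0.0, 0.979]
force: [-0.5, 1.0, 2.8]
width: 0.6
grasp_force: 1.4
```

Request:
servo_tool(
  deltas=[
    [0,0,0,0,0,-0.0005,0],
    [0,0,0,0,0,0,0],
    [0,0,0,0,0,0,0],
  ],
)

```text
time: 19.6
tool_pos: [552.5, -257.4, 125.8]
orientation: [3.141, 0.0, 0.979]
force: [-1.3, 1.0, 4.5]
width: 1.1
grasp_force: 2.2
```

Request:
servo_tool(
  deltas=[
    [0,0,0,0,0,-0.0005,0],
    [0,0,0,0,0,0,0],
    [0,0,0,0,0,0,0],
  ],
)

```text
time: 19.9
tool_pos: [552.5, -257.4, 125.3]
orientation: [3.141, 0.0, 0.979]
force: [-1.3, 0.8, 4.5]
width: 0.7
grasp_force: 2.6
```

Request:
servo_tool(
  deltas=[
    [0,0,0,0,0,-0.0005,0],
    [0,0,0,0,0,0,0],
    [0,0,0,0,0,0,0],
  ],
)

```text
time: 20.2
tool_pos: [552.5, -257.5, 124.8]
orientation: [3.141, 0.0, 0.979]
force: [-0.8, 0.3, 5.8]
width: 0.4
grasp_force: 2.7
```

Request:
servo_tool(
  deltas=[
    [0,0,0,0,0,-0.0005,0],
    [0,0,0,0,0,0,0],
    [0,0,0,0,0,0,0],
  ],
)

```text
time: 20.5
tool_pos: [552.5, -257.4, 124.3]
orientation: [3.141, -0.0, 0.979]
force: [-0.5, 1.1, 5.3]
width: -0.1
grasp_force: 2.7
```

Request:
servo_tool(
  deltas=[
    [0,0,0,0,0,-0.0005,0],
    [0,0,0,0,0,0,0],
    [0,0,0,0,0,0,0],
  ],
)

```text
time: 20.8
tool_pos: [552.5, -257.4, 123.7]
orientation: [3.141, -0.0, 0.979]
force: [-1.0, 0.5, 4.0]
width: 0.8
grasp_force: 2.2
```

Request:
servo_tool(
  deltas=[
    [0,0,0,0,0,-0.0005,0],
    [0,0,0,0,0,0,0],
    [0,0,0,0,0,0,0],
  ],
)

```text
time: 21.1
tool_pos: [552.5, -257.4, 123.0]
orientation: [-3.142, -0.0, 0.979]
force: [-0.4, -0.2, 3.4]
width: 0.4
grasp_force: 1.6
```

Request:
servo_tool(
  deltas=[
    [0,0,0,0,0,-0.0005,0],
    [0,0,0,0,0,0,0],
    [0,0,0,0,0,0,0],
  ],
)

```text
time: 21.4
tool_pos: [552.5, -257.4, 122.5]
orientation: [-3.141, -0.0, 0.979]
force: [0.8, -0.4, 2.6]
width: 0.5
grasp_force: 1.2
```

Request:
servo_tool(
  deltas=[
    [0,0,0,0,0,0.002,0],
    [0,0,0,0,0,0.004,0],
    [0,0,0,0,0,0.01,0],
    [0,0,0,0,0,0.02,0],
    [0,0,0,0,0,0.03,0],
    [0,0,0,0,0,0.035,0],
    [0,0,0,0,0,0.02,0],
    [0,0,0,0,0,0,0],
  ],
)

```text
time: 22.2
tool_pos: [553.1, -257.8, 247.1]
orientation: [3.136, 0.0, 0.979]
force: [0.0, 0.6, -0.5]
width: 0.5
grasp_force: 0.0
```

```bash
python3 - <<'E'
from h import *
s=status.state(); print(s["tool_pos"],s["force"])
cam=imaging.read_camera("wrist"); P=cloud(cam); z=P[...,2]; ok=cam["range_z"]>0
a=np.radians(-33.93); d=P[...,:2]-[552.4,-256.4]
X=d@[np.cos(a),np.sin(a)]; Y=d@[-np.sin(a),np.cos(a)]
m=ok&(z>110)&(z<130)&(abs(X)<38)&(abs(Y)<34)
print([np.round(x,2) for x in cv2.minAreaRect(np.stack([X[m],Y[m]],1).astype(np.float32))])
k=ok&(np.hypot(X-.5,Y+1.2)<7)&(z<140); print("keytop z",np.median(z[k]))
c=imaging.read_camera("top"); Q=cloud(c)
for n in("battery_center","jar_center","block_center"):
    for r in nets.spot_point(n,"top")[:1]: print(n,np.round(r["at"]),Q[int(r["at"][1]),int(r["at"][0])].round())
E
```

```text
[ 553.05715084 -257.77759007  247.07136357] [ 0.04680449  0.57601814 -0.51605201]
[array([ 0.5 , -1.66]), array([54.14, 60.09]), np.float64(89.53)]
keytop z 127.28231954330852
battery_center [121. 249.] [543. 300. 108.]
jar_center [313. 158.] [701.  -9.  97.]
block_center [335. 345.] [387. -53.  46.]
```

The key clicked (force peaked at 5.8 N, then fell to 2.6 N) and sprang back. The laser is still straight in the cradle and the other items haven't moved, so I'm handing in.

```bash
python3 -c "from rig import manip; print(manip.sign_off())"
```

```text
the job is handed in; nothing more can be done
None
```

The line laser stands flat and straight in the cradle with its window facing the low lip. Its key was pressed until it clicked and sprang back, the battery pack, jar and timber block weren't disturbed, and the job was handed in at about 22 s.

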